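Turn the leaf of the paint sample stand

ROBOT

A 7-joint arm with a two-finger parallel gripper is mounted at the origin on the work surface. World frame = base frame: x ahead of the robot, y to its left, z up, the work surface at z = 0. Lengths are in m, angles in rad, forces in N, time in s.
With the tool pointing down it reaches from about 0.4 to 0.85 m from the base axis. Payload 10.4 kg.
Tool frame: the origin (TCP) lies midway between the tips of the shut fingers; the grasp point (between the pads) lies 19 mm behind it (r.grasp_offset is the distance from the TCP to the grasp point, in m); z points along the fingers, y is the line along which they close (so a half turn about z gives the same grasp; the last joint's range is limited). The gripper opens to 87 mm and grips with 3 to 60 N. Pads are 19 mm wide; open, the fingers measure 117 mm over their backs; the gripper's body (75 mm by 190 mm) begins 51 mm behind the grasp point.
Start: joints at [1.195, 0.332, -0.065, 1.46, 0.022, 1.35, -0.088], TCP at [0.216, -0.587, 0.223] pointing down, gripper open.
Joint ranges: [-2.6, 2.6], [-0.5, 2.12], [-1.47, 1.34], [0.16, 2.42], [-1.27, 4.41], [0.06, 2.06], [-2.6, 2.6]. Speed limits (rad/s): [2.22, 2.22, 2.79, 2.79, 3.14, 3.14, 3.14].

INTERFACE

Orientations are given as a unit quaternion [x, y, z, w].
In Python, from bench import r gives the robot as it stands.
- The arm moves only by the tool drive_tool, never from a script. Its argument "moves" is a list that holds one entry, the list of rows, each a list of 7 numbers: the shift along the tool's x, y, z in m, then the turn, a rotation vector about the tool's x, y, z in rad, then the opening, from 0 (shut) to 1 (fully open). In form: [[[tx, ty, tz, ax, ay, az, jaw], ...]]. A call has 1 to 10 rows; each row shifts and turns the commanded pose from where the row before left it, along the tool's axes as they then stand; what a row does not reach is not made up. A row lasts 1/10 s, in which the tool goes at most 50 mm and 8.59 degrees, less where a joint would pass 70% of its speed; a pose out of reach is approached as far as the arm can. A call is refused whole if a number of a shift passes 0.05 or a number of a turn 0.15, either way. A call with a gripper value outside its range is refused whole. The fingers move at their own pace and stop on an object; "squeeze" is the grip in N (left out, the last holds). Time passes only in rows, so rows that do not move let the fingers close. It gives the time, the measured TCP pose, the force, the opening and the grip force at its end, in the units of the state.
- r.read_state(): the state, without advancing time (a new reading comes with each control period).
- r.camera(name): name is "side" or "top"; returns the picture (400x640x3 uint8, red, green, blue); there is no depth.
- r.camera_info(name): a dict with "mtx" (3x3 intrinsics, pixels), "k1" (the pictures are not rectified: a ray, as slopes to the right and down, at radius r is drawn at 1 + k1 r^2 times it, then the intrinsics apply), "rvec" (rotation vector, rad) and "tvec" (3), from world to camera coordinates, as OpenCV has them. Camera axes: x right, y down, z forward; pixel columns grow to the right and rows downward; lengths in m; the calibration is good to about 2 mm. A picture is of the moment at which its call begins. camera_info takes no time and is no camera call.
- r.close_job(): hands the job in; it is judged then, once.
Trained networks look in the newest picture that a camera, given by its name, has taken for a name from the list of things; names that differ only in an ending like _2 or _b are one class to them, and where a whole thing is asked for, a point or a joint stands for the part that bears it (a point fixed in the world has none). Each returns a list of dicts, best first, with "conf" (0 to 1); they miss things now and then, are a little off and sometimes report something else, mostly with a low value. They report only what shows in the picture. A call takes as long as a camera call. They do not tell look-alikes from the thing itself.
- r.find_in(camera, query): "bbox" ([left, top, right, bottom] in pixels, round what is visible of it).
- r.place_of(camera, query): "at" ([column, row] in pixels: a listed point, or the origin of a listed thing).
The state is a dict: "time": time; "joint_positions": joint angles; "joint_vel": joint speeds; "joint_torque": joint torques, N m; "ee_pos": TCP position; "eef_rot": TCP orientation; "ft_force": force on the tool from outside, world axes, zero at the start; "torque": the same for the moment, N m; "width": finger opening in m; "grip_force": force on a finger pad.
Only numpy, scipy, OpenCV 4.12 (cv2) and the standard library are available. Lean on these libraries where they do the work, as an engineer would, in place of code of your own. Each camera call takes 0.05 s, during which the arm holds its last target. There are 200 camera calls.

TASK

The hinged sample leaf of the paint stand stands a little open. With a fingertip, push it up and over its spine, and press it down until it lies flat on the other page. Do not pinch the leaf or lift or shove the stand, leave the engine parts around it where they are, and finish clear of everything.

Things in the scene. Friction and masses are not known exactly. Their poses are not given: they have to be found in the camera images.
- stand: Paint stand: dark steel base 200 (x) x 120 (y) mm, 2 kg, loose, any yaw. Origin: centre of underside, z up. Spine (hinge axis) along its y through the middle, 24 mm above the desk, between steel posts (12 x 8 mm, at y +-56 mm, tops 31 mm up). A white chip page each side of the spine, top 16 mm up. The leaf starts over the +x page and must end on the -x page.
- leaf (a joint): Leaf angle about the spine: 0 = flat on the +x page, pi/2 upright, pi = flat on the -x page (a stop at each end). Stiff hinge: the leaf stays where it is left and does not fall; up to about 1.5 N at its free edge, square to the leaf, turns it. It starts between 0.4 and 0.75.
- leaf_edge (a point): Middle of the leaf's free edge, 85 mm from the hinge axis. Its x axis points from the spine to the free edge, its y axis along the spine; its z axis is square to the leaf, out of the yellow front. The leaf is a rigid plate 100 mm wide (along the spine), 6 mm thick, centred on the hinge axis, 0.08 kg.
- leaf_front: The front half (3 mm thick) of the leaf plate, yellow with coloured chips, upward at the start. Origin and axes: on the hinge axis at mid width, x towards the free edge, z out of the front.
- leaf_back: The back half (3 mm thick) of the leaf plate, blue with white chips, underneath at the start and on top when turned. Same origin and axes as the front half.
- dome: Copper steam dome, loose bystander, 52 mm across, 51 mm high, origin under its centre; stands off one end of the spine.
- lubricator: Small chrome lubricator, loose bystander, 32 mm across, 51 mm high, origin under its centre; stands off the other end of the spine.
- wheel: Brass spoke wheel lying flat, loose bystander, 73 mm across, 13 mm high, origin under its centre.
- firebox_door: Black cast firebox door lying flat, loose bystander, 66 x 56 mm, 18 mm high, origin under its centre.
Not all that is in view belongs to the job. Of the things that look like the stand, the smallest one is meant.

How it is judged:
By the outcome, as a careful person would: the job done as asked, in the order asked, and still so for the second after the job is handed in, with the robot touching nothing.
It also fails if it takes over 38 s, if anything falls off the work surface, if the arm or the gripper's body presses on something with over 40 N, if the wrist force passes 120 N, or if a joint passes its speed limit or range.

## Working session

There is one attempt and no reset: what is moved stays moved. The work goes in short steps, Python scripts to look and compute and a tool call to move; the robot and the scene stay as the last step left them, time stands still between calls to the robot, and variables do not carry over. Pictures are saved under pics/ and viewed, at most 10 in all, crops included, and the job is handed in when it is done.

Besides the shell and the picture viewer there is one more tool, called after ">>>" as name([rows], argument=value, ...), one row to a line, values as JSON. drive_tool: Moves the arm, as the interface text tells. Its arguments: {"type":"object","properties":{"moves":{"type":"array"},"squeeze":{"type":"number"}},"required":["moves"]}

```bash
mkdir -p pics; cat > h.py <<'E'
import numpy as np, cv2
from bench import r
def cam(n):
    i=r.camera_info(n); return np.array(i["mtx"],float),i["k1"],cv2.Rodrigues(np.array(i["rvec"],float))[0],np.array(i["tvec"],float).ravel()
def dist(k1): return np.array([k1,0,0,0,0.])
def px2w(n,p,z):
    M,k,R,t=cam(n); u=cv2.undistortPoints(np.array([[p]],float),M,dist(k)).ravel()
    d=R.T@np.array([u[0],u[1],1]); c=-R.T@t
    return c+d*(z-c[2])/d[2]
def w2px(n,P):
    M,k,R,t=cam(n); return cv2.projectPoints(np.array(P,float).reshape(-1,3),R,t,M,dist(k))[0].reshape(-1,2)
E
python3 - <<'E'
from h import *
for n in("top","side"):
    cv2.imwrite(f"pics/{n}0.png",r.camera(n)[:,:,::-1])
    for q in("stand","leaf_edge","leaf_front","dome","lubricator","wheel","firebox_door"):
        for d in r.place_of(n,q):
            if d["conf"]>.2: print(n,q,np.round(d["at"]),round(d["conf"],2),px2w(n,d["at"],0).round(3))
s=r.read_state();print(s["time"],s["ee_pos"],s["eef_rot"],s["ft_force"])
for n in("top","side"):
    M,k,R,t=cam(n);print(n,(-R.T@t).round(3),R[2].round(2))
E
```

```text
top stand [330. 199.] 0.92 [ 0.568 -0.031 -0.   ]
top stand [230. 280.] 0.8 [0.358 0.212 0.   ]
top stand [254. 104.] 0.75 [0.804 0.169 0.   ]
top leaf_edge [207.  89.] 0.95 [0.84  0.293 0.   ]
top leaf_edge [303. 200.] 0.81 [0.562 0.037 0.   ]
top leaf_edge [184. 311.] 0.79 [0.279 0.323 0.   ]
top leaf_front [334. 201.] 0.92 [ 0.562 -0.041  0.   ]
top leaf_front [222. 284.] 0.92 [0.348 0.231 0.   ]
top leaf_front [245. 104.] 0.6 [0.804 0.194 0.   ]
top dome [334. 248.] 0.64 [ 0.443 -0.044  0.   ]
top dome [327. 155.] 0.55 [ 0.678 -0.02   0.   ]
top lubricator [326. 154.] 0.45 [ 0.68  -0.016  0.   ]
top wheel [188. 187.] 0.87 [0.587 0.328 0.   ]
top firebox_door [466. 214.] 0.69 [ 0.539 -0.374  0.   ]
side stand [206. 235.] 0.84 [0.799 0.18  0.   ]
side stand [384. 300.] 0.56 [0.355 0.214 0.   ]
side leaf_edge [162. 247.] 0.93 [0.864 0.257 0.   ]
side leaf_edge [324. 202.] 0.77 [ 0.602 -0.061  0.   ]
side leaf_edge [411. 335.] 0.75 [0.283 0.277 0.   ]
side leaf_front [383. 291.] 0.93 [0.364 0.188 0.   ]
side leaf_front [207. 228.] 0.77 [0.813 0.155 0.   ]
side leaf_front [334. 205.] 0.41 [ 0.574 -0.062  0.   ]
side dome [377. 222.] 0.94 [ 0.448 -0.034  0.   ]
side lubricator [332. 203.] 0.68 [ 0.581 -0.065  0.   ]
side lubricator [290. 205.] 0.46 [ 0.677 -0.012  0.   ]
side wheel [248. 311.] 0.58 [ 0.589  0.347 -0.   ]
side firebox_door [386. 160.] 0.53 [ 0.518 -0.346  0.   ]
0.8 [ 0.21599199 -0.58652462  0.22260555] [9.84481154e-01 1.75490318e-01 2.13218316e-05 6.97900025e-05] [-0.67566377  0.48469625  0.26166565]
top [ 0.501 -0.02   1.081] [ 0.07  0.   -1.  ]
side [0.21  0.895 0.7  ] [ 0.31 -0.77 -0.56]
```

View pics/top0.png

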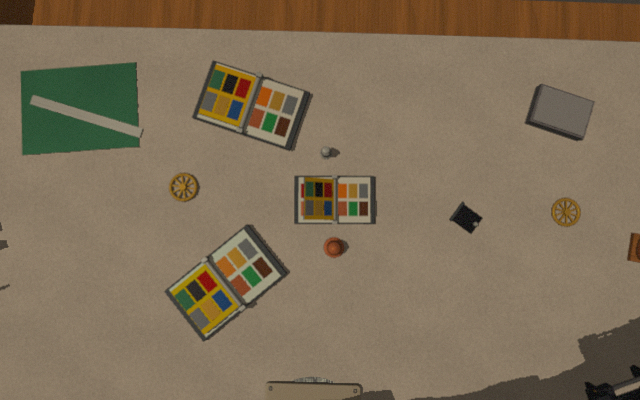

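View pics/side0.png

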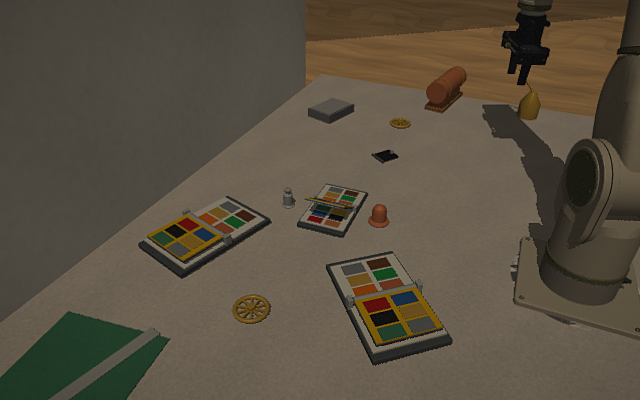

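Candidates in the top view are the stands at (335,199), (228,282) and (253,105). The one at (335,199) fits: it is clearly the smallest, and the dome (334,248) and lubricator (326,152) stand off its spine ends. I'll confirm this in an enlarged crop.

```bash
python3 - <<'E'
from h import *
t=r.camera("top"); s=r.camera("side")
a=cv2.resize(t[140:265,280:390],None,fx=4,fy=4,interpolation=cv2.INTER_CUBIC)
b=cv2.resize(s[170:245,270:400],None,fx=2.7,fy=2.7,interpolation=cv2.INTER_CUBIC)
c=np.zeros((500,800,3),np.uint8);c[:a.shape[0],:a.shape[1]]=a;c[:b.shape[0],445:445+b.shape[1]]=b[:,:355]
cv2.imwrite("pics/crop1.png",c[:,:,::-1])
for (p) in [(295,176),(375,176),(376,223),(295,224)]: print(p,px2w("top",p,0.012).round(3))
for q in("dome","lubricator"): 
  print(q,[(d["bbox"],round(d["conf"],2)) for d in r.find_in("top",q)])
print([(np.round(d["bbox"]),round(d["conf"],2)) for d in r.find_in("top","stand")])
E
```

```text
(295, 176) [0.621 0.058 0.012]
(375, 176) [ 0.627 -0.141  0.012]
(376, 223) [ 0.51  -0.146  0.012]
(295, 224) [0.501 0.054 0.012]
dome [([324.2, 234.5, 344.7, 261.2], 0.57)]
lubricator []
[(array([168., 225., 289., 340.]), 0.94), (array([192.,  61., 310., 149.]), 0.8), (array([292., 173., 373., 224.]), 0.66)]
```

View pics/crop1.png

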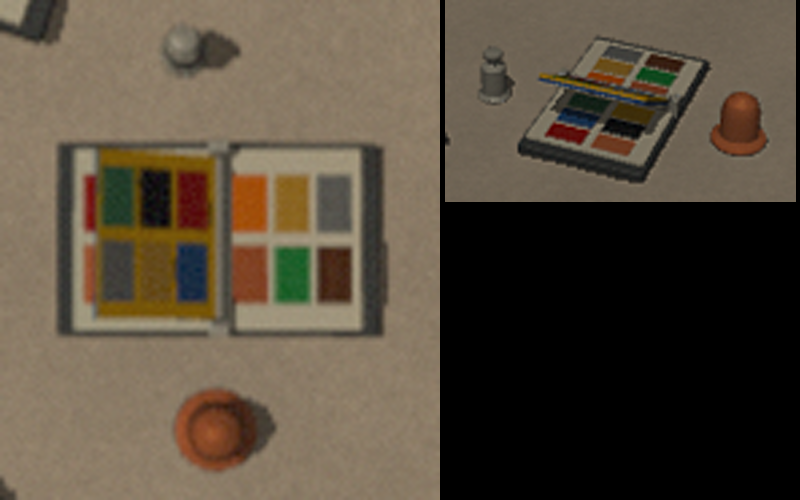

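The crop confirms it. This stand measures about 200 × 120 mm, has its leaf open towards the image left (world +y), and has the lubricator above and the dome below the spine ends. Next I'll refine the spine and the leaf angle, and write a row planner.

```bash
cat >> h.py <<'E'
from scipy.spatial.transform import Rotation as Ro
def plan(wps,jaw=0,start=None):
    """wps: (pos, yaw of tool x, tilt about tool y, rows). prints tool-frame rows"""
    if start is None:
        s=r.read_state(); start=(np.array(s["ee_pos"]),Ro.from_quat(s["eef_rot"]))
    p,q=start; p=np.array(p)
    for pos,yaw,tilt,n in wps:
        Q=Ro.from_euler('z',yaw)*Ro.from_euler('x',np.pi)*Ro.from_euler('y',tilt)
        p0,q0=p,q; D=(q0.inv()*Q).as_rotvec()
        for k in range(1,n+1):
            tp=p0+(np.array(pos)-p0)*k/n; tq=q0*Ro.from_rotvec(D*k/n)
            row=np.r_[q.inv().apply(tp-p),(q.inv()*tq).as_rotvec()].round(3)
            p=p+q.apply(row[:3]); q=q*Ro.from_rotvec(row[3:])
            print((row+0.).tolist()+[jaw])
        print('->',p.round(3))
    return p,q
E
python3 - <<'E'
from h import *
from scipy.optimize import least_squares
P=px2w("top",(334.75,176.75),.031);Q=px2w("top",(334.75,222.5),.031)
print("posts",P,Q)
c=[(294.5,175.75),(375.5,176.25),(375.75,223.75),(294.5,223.75)]
loc=np.array([[100,-60],[-100,-60],[-100,60],[100,60]])/1e3
for zz in(.006,.012,.014):
  def pts(v,l,z):
    C,S=np.cos(v[2]),np.sin(v[2]); return np.c_[v[0]+C*l[:,0]-S*l[:,1],v[1]+S*l[:,0]+C*l[:,1],np.full(len(l),z)]
  f=least_squares(lambda v:(w2px("top",pts(v,loc,zz))-c).ravel(),[.565,-.044,1.57]);print(zz,f.x.round(4),f.cost)
v=f.x
for th in np.arange(.4,.8,.05):
  e=lambda y,dz:[.085*np.cos(th)-dz*np.sin(th),y,.024+.085*np.sin(th)+dz*np.cos(th)]
  E=np.array([e(-.05,.003),e(.05,.003),e(0,0)])
  W=pts(v,E[:,:2],0);W[:,2]=E[:,2]
  print(round(th,2),w2px("top",W).round(1).tolist(),w2px("side",W).round(1).tolist())
a=Ro.from_quat(r.read_state()["eef_rot"])
y0=np.arctan2(*a.as_matrix()[[1,0],0]);print(y0)
Z=.26
plan([((.30,-.45,Z),.55,0,4),((.45,-.25,Z),.95,0,6),((.56,0,Z),1.4,0,6),((.565,.17,.22),1.6,0,4)])
E
```

```text
posts [ 0.61972936 -0.04049105  0.031     ] [ 0.5079463  -0.04358564  0.031     ]
0.006 [ 0.5647 -0.0433  1.598 ] 0.658598432197222
0.012 [ 0.5644 -0.0432  1.598 ] 0.36737583599284684
0.014 [ 0.5643 -0.0432  1.598 ] 0.33110109144596567
0.4 [[303.1, 177.6], [302.9, 219.7], [302.6, 198.7]] [[304.3, 201.1], [343.7, 210.4], [323.5, 206.9]]
0.45 [[303.8, 177.5], [303.6, 219.7], [303.2, 198.6]] [[304.6, 199.4], [344.0, 208.6], [323.8, 205.2]]
0.5 [[304.6, 177.3], [304.4, 219.6], [304.0, 198.5]] [[304.9, 197.7], [344.4, 206.8], [324.2, 203.4]]
0.55 [[305.5, 177.1], [305.3, 219.6], [304.8, 198.4]] [[305.3, 195.9], [344.8, 205.1], [324.5, 201.7]]
0.6 [[306.5, 177.0], [306.3, 219.6], [305.7, 198.3]] [[305.7, 194.2], [345.2, 203.3], [324.9, 199.9]]
0.65 [[307.6, 176.8], [307.3, 219.6], [306.7, 198.2]] [[306.1, 192.5], [345.6, 201.5], [325.3, 198.2]]
0.7 [[308.7, 176.6], [308.5, 219.6], [307.8, 198.1]] [[306.5, 190.8], [346.1, 199.7], [325.7, 196.4]]
0.75 [[309.9, 176.5], [309.7, 219.6], [309.0, 198.0]] [[307.0, 189.1], [346.5, 198.0], [326.2, 194.7]]
0.35274961644182196
[0.032, -0.025, -0.009, 
[... 208 characters left out ...]
-0.067, 0]
[0.039, -0.013, 0.0, 0.0, 0.0, -0.066, 0]
[0.041, -0.01, 0.0, 0.0, 0.0, -0.067, 0]
[0.041, -0.008, 0.0, 0.0, 0.0, -0.067, 0]
[0.041, -0.004, 0.0, 0.0, 0.0, -0.067, 0]
[0.042, -0.002, 0.0, 0.0, 0.0, -0.066, 0]
-> [ 0.45 -0.25  0.26]
[0.045, -0.009, 0.0, 0.0, 0.0, -0.075, 0]
[0.045, -0.006, 0.0, 0.0, 0.0, -0.075, 0]
[0.045, -0.003, 0.0, 0.0, 0.0, -0.075, 0]
[0.046, 0.001, 0.0, 0.0, 0.0, -0.075, 0]
[0.045, 0.004, 0.0, 0.0, 0.0, -0.075, 0]
[0.045, 0.007, 0.0, 0.0, 0.0, -0.075, 0]
-> [0.56 0.   0.26]
[0.042, -0.006, 0.01, 0.0, 0.0, -0.05, 0]
[0.042, -0.004, 0.01, 0.0, 0.0, -0.05, 0]
[0.043, -0.001, 0.01, 0.0, 0.0, -0.05, 0]
[0.042, 0.0, 0.009, 0.0, 0.0, -0.05, 0]
-> [0.565 0.17  0.22 ]
```

The leaf angle is about 0.52, the spine is at (0.564, -0.043) and the yaw is 1.598. I'll drive there with the fingers shut.

>>> drive_tool([
  [[0.032,-0.025,-0.009,0,0,-0.049,0],[0.032,-0.023,-0.01,0,0,-0.05,0],[0.034,-0.022,-0.009,0,0,-0.049,0],[0.035,-0.019,-0.009,0,0,-0.049,0],[0.039,-0.015,0,0,0,-0.067,0],[0.039,-0.013,0,0,0,-0.066,0],[0.041,-0.01,0,0,0,-0.067,0],[0.041,-0.008,0,0,0,-0.067,0],[0.041,-0.004,0,0,0,-0.067,0],[0.042,-0.002,0,0,0,-0.066,0]],
])

```text
time: 2.05
ee_pos: [0.4511, -0.2488, 0.2598]
eef_rot: [0.889, 0.458, 0.0, 0.0]
ft_force: [1.0, -0.7, 0.0]
width: 0.0151
grip_force: 0.0
```

>>> drive_tool([
  [[0.045,-0.009,0,0,0,-0.075,0],[0.045,-0.006,0,0,0,-0.075,0],[0.045,-0.003,0,0,0,-0.075,0],[0.046,0.001,0,0,0,-0.075,0],[0.045,0.004,0,0,0,-0.075,0],[0.045,0.007,0,0,0,-0.075,0],[0.042,-0.006,0.01,0,0,-0.05,0],[0.042,-0.004,0.01,0,0,-0.05,0],[0.043,-0.001,0.01,0,0,-0.05,0],[0.042,0,0.009,0,0,-0.05,0]],
])

```text
time: 3.05
ee_pos: [0.5649, 0.1713, 0.2202]
eef_rot: [0.696, 0.718, 0.0, 0.0]
ft_force: [1.0, -0.2, 0.5]
width: 0.0002
grip_force: 0.0
```

```bash
cat >> h.py <<'E'
O=np.array([.564,-.0425]);YAW=1.598;U=np.array([np.cos(YAW),np.sin(YAW)])
def tcp(s,z,phi,n): return (np.r_[O+U*s,z],YAW,-(np.pi/2-phi),n)
def arc(th,n,rho=.072,off=.003):
    phi=np.clip(th-.1,np.pi/4,np.pi/2)
    C=np.array([rho*np.cos(th)+off*np.sin(th), .024+rho*np.sin(th)-off*np.cos(th)])
    T=C-.0095*np.array([-np.sin(phi),np.cos(phi)])
    return tcp(T[0],T[1],phi,n)
E
python3 - <<'E'
from h import *
plan([tcp(.14,.14,np.pi/4,7),tcp(.12,.075,np.pi/4,3)])
E
```

```text
[-0.011, -0.001, 0.011, 0.0, -0.112, 0.0, 0]
[-0.009, -0.001, 0.013, 0.001, -0.112, 0.001, 0]
[-0.007, -0.001, 0.013, 0.0, -0.113, 0.0, 0]
[-0.006, -0.001, 0.015, 0.0, -0.112, 0.001, 0]
[-0.005, -0.001, 0.015, 0.0, -0.112, 0.0, 0]
[-0.003, -0.001, 0.015, 0.001, -0.112, 0.001, 0]
[-0.001, -0.001, 0.016, 0.0, -0.112, 0.0, 0]
-> [0.56  0.097 0.14 ]
[0.011, 0.0, 0.02, 0.0, 0.0, 0.0, 0]
[0.01, 0.0, 0.02, 0.0, 0.0, 0.0, 0]
[0.011, 0.0, 0.02, 0.0, 0.0, 0.0, 0]
-> [0.561 0.077 0.075]
```

>>> drive_tool([
  [[-0.011,-0.001,0.011,0,-0.112,0,0],[-0.009,-0.001,0.013,0.001,-0.112,0.001,0],[-0.007,-0.001,0.013,0,-0.113,0,0],[-0.006,-0.001,0.015,0,-0.112,0.001,0],[-0.005,-0.001,0.015,0,-0.112,0,0],[-0.003,-0.001,0.015,0.001,-0.112,0.001,0],[-0.001,-0.001,0.016,0,-0.112,0,0],[0.011,0,0.02,0,0,0,0],[0.01,0,0.02,0,0,0,0],[0.011,0,0.02,0,0,0,0]],
])

```text
time: 4.05
ee_pos: [0.5604, 0.0757, 0.0739]
eef_rot: [0.645, 0.662, -0.267, 0.274]
ft_force: [-0.8, 0.3, 0.4]
width: 0.0007
grip_force: 0.0
```

```bash
python3 - <<'E'
from h import *
t=r.camera("top"); s=r.camera("side")
a=cv2.resize(t[140:265,240:390],None,fx=2.6,fy=2.6,interpolation=cv2.INTER_CUBIC)
b=cv2.resize(s[100:260,230:430],None,fx=2,fy=2,interpolation=cv2.INTER_CUBIC)
c=np.zeros((330,800,3),np.uint8);c[:a.shape[0],:a.shape[1]]=a;c[:b.shape[0],400:400+b.shape[1]]=b
cv2.imwrite("pics/crop2.png",c[:,:,::-1])
S=r.read_state();print(S["time"],S["ee_pos"],S["ft_force"],S["joint_positions"]); T=np.array(S["ee_pos"]);print(w2px("side",T),w2px("top",T))
st=plan([tcp(.085,.040,np.pi/4,4)]); print()
plan([arc(.65,3),arc(.8,3),arc(.95,3),arc(1.1,3),arc(1.25,3),arc(1.4,3)],start=st)
E
```

```text
4.15 [0.55922768 0.07406949 0.07251458] [-0.35317012  0.03416269 -0.5073829 ] [-0.19722564  0.67926458 -0.53718876  1.60922446  0.88934146  1.60611888
 -0.98928557]
[[318.17618947 210.52597357]] [[285.57678608 199.01410403]]
[0.0, 0.0, 0.011, -0.001, 0.0, 0.0, 0]
[0.0, 0.001, 0.012, -0.002, 0.001, 0.001, 0]
[0.001, 0.0, 0.011, -0.001, 0.0, 0.0, 0]
[0.0, 0.001, 0.011, -0.001, 0.001, 0.0, 0]
-> [0.562 0.043 0.04 ]

[-0.009, 0.0, 0.0, 0.0, 0.0, 0.0, 0]
[-0.009, 0.0, 0.001, 0.0, 0.0, 0.0, 0]
[-0.009, 0.0, 0.0, 0.0, 0.0, 0.0, 0]
-> [0.562 0.023 0.058]
[-0.004, 0.0, 0.0, 0.0, 0.0, 0.0, 0]
[-0.003, 0.0, -0.001, 0.0, 0.0, 0.0, 0]
[-0.004, 0.0, 0.0, 0.0, 0.0, 0.0, 0]
-> [0.563 0.016 0.067]
[-0.003, 0.0, 0.0, 0.0, 0.021, 0.0, 0]
[-0.004, 0.0, 0.0, 0.0, 0.022, 0.0, 0]
[-0.003, 0.0, -0.001, 0.0, 0.021, 0.0, 0]
-> [0.563 0.01  0.075]
[-0.004, 0.0, 0.0, 0.0, 0.05, 0.0, 0]
[-0.004, 0.0, 0.0, 0.0, 0.05, 0.0, 0]
[-0.003, 0.0, 0.0, 0.0, 0.05, 0.0, 0]
-> [0.563 0.001 0.081]
[-0.004, 0.0, 0.0, 0.0, 0.05, 0.0, 0]
[-0.003, 0.0, 0.0, 0.0, 0.05, 0.0, 0]
[-0.004, 0.0, -0.001, 0.0, 0.05, 0.0, 0]
-> [ 0.563 -0.008  0.088]
[-0.004, 0.0, 0.0, 0.0, 0.05, 0.0, 0]
[-0.003, 0.0, 0.0, 0.0, 0.05, 0.0, 0]
[-0.004, 0.0, 0.0, 0.0, 0.05, 0.0, 0]
-> [ 0.564 -0.018  0.092]
```

View pics/crop2.png

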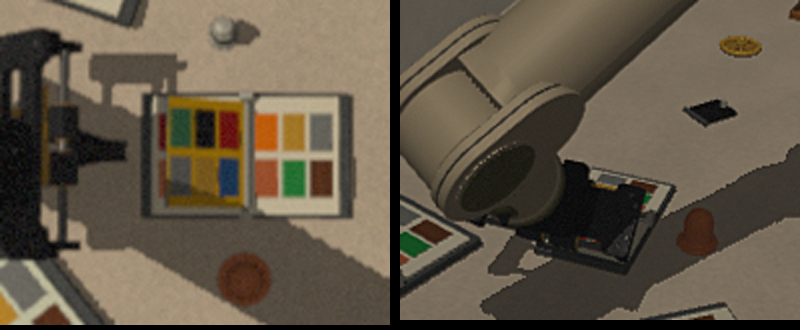

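The fingertip, at top-crop (126,150), lines up with mid-leaf. The free edge is at crop x≈168 and everything is undisturbed. Now I'll slide under the edge and start lifting.

>>> drive_tool([
  [[0,0,0.011,0,0,0,0],[0,0.001,0.012,-0.002,0.001,0,0],[0.001,0,0.011,0,0,0,0],[0,0.001,0.011,0,0,0,0],[-0.009,0,0,0,0,0,0],[-0.009,0,0.001,0,0,0,0],[-0.009,0,0,0,0,0,0],[0,0,0,0,0,0,0]],
])

```text
time: 4.95
ee_pos: [0.5644, 0.0241, 0.0625]
eef_rot: [0.645, 0.661, -0.266, 0.275]
ft_force: [-0.2, -1.2, -0.6]
width: 0.0003
grip_force: 0.0
```

```bash
python3 - <<'E'
from h import *
t=r.camera("top")
cv2.imwrite("pics/crop3.png",cv2.resize(t[140:265,240:390],None,fx=4,fy=4,interpolation=cv2.INTER_CUBIC)[:,:,::-1])
S=r.read_state();print(S["time"],S["ee_pos"],S["ft_force"],S["torque"])
plan([arc(.8,3),arc(.95,3),arc(1.1,3),arc(1.25,3),arc(1.4,3)])
E
```

```text
5.0 [0.56419612 0.02460808 0.06186728] [ 0.59916671 -0.00231599  0.11420325] [ 0.8743923  -0.07068249  0.05931172]
[-0.003, -0.001, 0.001, 0.0, 0.0, -0.001, 0]
[-0.003, 0.0, 0.0, 0.001, -0.001, -0.001, 0]
[-0.003, -0.001, 0.001, 0.0, 0.0, -0.001, 0]
-> [0.562 0.017 0.067]
[-0.004, 0.0, 0.0, 0.0, 0.021, 0.0, 0]
[-0.003, 0.0, 0.0, 0.0, 0.022, 0.0, 0]
[-0.004, 0.0, 0.0, 0.0, 0.021, 0.001, 0]
-> [0.563 0.009 0.074]
[-0.004, 0.0, 0.0, 0.0, 0.05, 0.0, 0]
[-0.003, 0.0, 0.0, 0.0, 0.05, 0.0, 0]
[-0.004, 0.0, -0.001, 0.0, 0.05, 0.0, 0]
-> [0.563 0.001 0.082]
[-0.004, 0.0, 0.0, 0.0, 0.05, 0.0, 0]
[-0.003, 0.0, 0.0, 0.0, 0.05, 0.0, 0]
[-0.004, 0.0, 0.0, 0.0, 0.05, 0.0, 0]
-> [ 0.563 -0.009  0.088]
[-0.003, 0.0, 0.0, 0.0, 0.05, 0.0, 0]
[-0.004, 0.0, 0.0, 0.0, 0.05, 0.0, 0]
[-0.003, 0.0, -0.001, 0.0, 0.05, 0.0, 0]
-> [ 0.563 -0.018  0.092]
```

View pics/crop3.png

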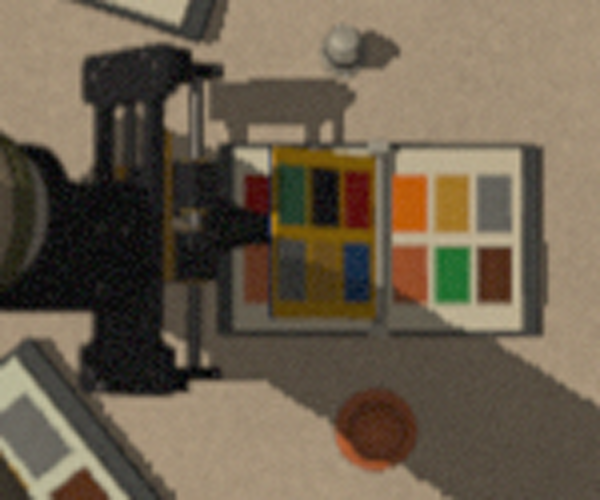

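The leaf is lifting: its edge moved from column 304.6 to 308, so the angle is about 0.68, and the stand has not moved. I'll continue along the arc.

>>> drive_tool([
  [[-0.003,-0.001,0.001,0,0,-0.001,0],[-0.003,0,0,0.001,0,-0.001,0],[-0.003,0,0,0,0,-0.001,0],[-0.004,0,0,0,0.021,0,0],[-0.003,0,0,0,0.022,0,0],[-0.004,0,0,0,0.021,0,0],[-0.004,0,0,0,0.05,0,0],[-0.003,0,0,0,0.05,0,0],[-0.004,0,-0.001,0,0.05,0,0]],
])

```text
time: 5.9
ee_pos: [0.5635, 0.0014, 0.082]
eef_rot: [0.669, 0.688, -0.196, 0.2]
ft_force: [-0.6, 0.9, -1.5]
width: 0.0004
grip_force: 0.5
```

>>> drive_tool([
  [[-0.004,0,0,0,0.05,0,0],[-0.003,0,0,0,0.05,0,0],[-0.004,0,0,0,0.05,0,0],[-0.003,0,0,0,0.05,0,0],[-0.004,0,0,0,0.05,0,0],[-0.003,0,-0.001,0,0.05,0,0],[0,0,0,0,0,0,0]],
])

```text
time: 6.6
ee_pos: [0.5644, -0.0197, 0.0928]
eef_rot: [0.692, 0.709, -0.094, 0.096]
ft_force: [-0.3, -0.4, 0.4]
width: 0.0002
grip_force: 0.0
```

```bash
python3 - <<'E'
from h import *
t=r.camera("top");s=r.camera("side")
a=cv2.resize(t[140:265,240:390],None,fx=2.6,fy=2.6,interpolation=cv2.INTER_CUBIC)
b=cv2.resize(s[100:260,230:430],None,fx=2,fy=2,interpolation=cv2.INTER_CUBIC)
c=np.zeros((330,800,3),np.uint8);c[:a.shape[0],:a.shape[1]]=a;c[:b.shape[0],400:400+b.shape[1]]=b
cv2.imwrite("pics/crop4.png",c[:,:,::-1])
S=r.read_state();print(S["time"],S["ee_pos"],S["ft_force"],Ro.from_quat(S["eef_rot"]).as_matrix()[:,2])
st=plan([arc(x,3) for x in(1.6,1.8,2.)]);print()
plan([arc(x,3) for x in(2.2,2.4,2.6,2.8)],start=st)
E
```

```text
6.7 [ 0.56398914 -0.01751699  0.09209447] [-0.13951122  1.60845339 -0.45058668] [ 0.00611741 -0.26814661 -0.96335869]
[-0.005, 0.0, 0.0, 0.0, 0.067, 0.0, 0]
[-0.005, 0.0, 0.0, -0.001, 0.067, 0.0, 0]
[-0.005, -0.001, 0.0, 0.0, 0.067, 0.0, 0]
-> [ 0.563 -0.032  0.095]
[-0.005, 0.0, 0.0, 0.0, 0.024, 0.0, 0]
[-0.004, 0.0, 0.001, 0.0, 0.023, 0.0, 0]
[-0.005, 0.0, 0.0, 0.0, 0.024, 0.0, 0]
-> [ 0.564 -0.046  0.095]
[-0.005, 0.0, 0.001, 0.0, 0.0, 0.0, 0]
[-0.004, 0.0, 0.002, 0.0, 0.0, 0.0, 0]
[-0.005, 0.0, 0.001, 0.0, 0.0, 0.0, 0]
-> [ 0.564 -0.06   0.091]

[-0.004, 0.0, 0.002, 0.0, 0.0, 0.0, 0]
[-0.004, 0.0, 0.003, 0.0, 0.0, 0.0, 0]
[-0.005, 0.0, 0.002, 0.0, 0.0, 0.0, 0]
-> [ 0.565 -0.073  0.084]
[-0.004, 0.0, 0.003, 0.0, 0.0, 0.0, 0]
[-0.003, 0.0, 0.003, 0.0, 0.0, 0.0, 0]
[-0.004, 0.0, 0.003, 0.0, 0.0, 0.0, 0]
-> [ 0.565 -0.084  0.075]
[-0.003, 0.0, 0.004, 0.0, 0.0, 0.0, 0]
[-0.003, 0.0, 0.003, 0.0, 0.0, 0.0, 0]
[-0.003, 0.0, 0.004, 0.0, 0.0, 0.0, 0]
-> [ 0.565 -0.093  0.064]
[-0.002, 0.0, 0.004, 0.0, 0.0, 0.0, 0]
[-0.002, 0.0, 0.005, 0.0, 0.0, 0.0, 0]
[-0.003, 0.0, 0.004, 0.0, 0.0, 0.0, 0]
-> [ 0.565 -0.1    0.051]
```

View pics/crop4.png

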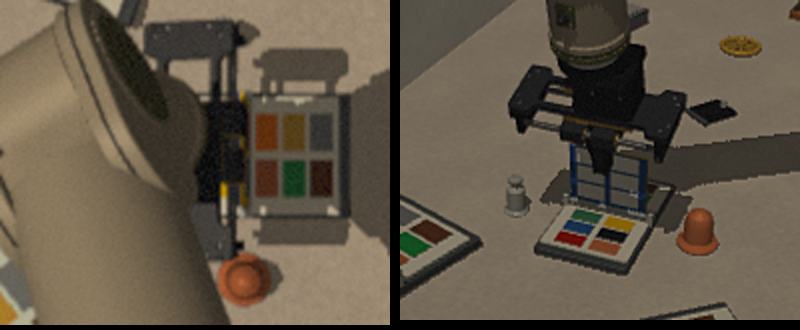

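The leaf is nearly upright: the side crop shows its blue back at (608,180) with the fingertip on it. The stand and bystanders have not moved, so I'll push it on over the spine.

>>> drive_tool([
  [[-0.005,0,0,0,0.067,0,0],[-0.005,0,0,-0.001,0.067,0,0],[-0.005,-0.001,0,0,0.067,0,0],[-0.005,0,0,0,0.024,0,0],[-0.004,0,0.001,0,0.023,0,0],[-0.005,0,0,0,0.024,0,0],[-0.005,0,0.001,0,0,0,0],[-0.004,0,0.002,0,0,0,0],[-0.005,0,0.001,0,0,0,0]],
])

```text
time: 7.6
ee_pos: [0.564, -0.0587, 0.09]
eef_rot: [0.696, 0.718, -0.0, -0.001]
ft_force: [-1.2, 1.9, -0.7]
width: 0.0004
grip_force: 0.4
```

>>> drive_tool([
  [[-0.004,0,0.002,0,0,0,0],[-0.004,0,0.003,0,0,0,0],[-0.005,0,0.002,0,0,0,0],[-0.004,0,0.003,0,0,0,0],[-0.003,0,0.003,0,0,0,0],[-0.004,0,0.003,0,0,0,0],[-0.003,0,0.004,0,0,0,0],[-0.003,0,0.003,0,0,0,0],[-0.003,0,0.004,0,0,0,0],[0,0,0,0,0,0,0]],
])

```text
time: 8.6
ee_pos: [0.5647, -0.0929, 0.0626]
eef_rot: [0.697, 0.717, -0.0, -0.001]
ft_force: [-0.5, 0.3, 0.0]
width: 0.0007
grip_force: 0.0
```

```bash
python3 - <<'E'
from h import *
s=r.camera("side")
cv2.imwrite("pics/crop5.png",cv2.resize(s[100:260,230:430],None,fx=3,fy=3,interpolation=cv2.INTER_CUBIC)[:,:,::-1])
S=r.read_state();print(S["time"],S["ee_pos"],S["ft_force"],Ro.from_quat(S["eef_rot"]).as_matrix()[:,2])
plan([arc(x,3) for x in(2.8,3.,3.14)])
E
```

```text
8.65 [ 0.56489255 -0.09256988  0.0629074 ] [-0.15166014  0.03380925 -0.39002895] [-0.00161295  0.00188113 -0.99999693]
[-0.002, 0.0, 0.004, -0.001, -0.001, 0.0, 0]
[-0.003, 0.0, 0.004, 0.0, 0.0, 0.001, 0]
[-0.002, 0.0, 0.004, -0.001, -0.001, 0.0, 0]
-> [ 0.565 -0.1    0.051]
[-0.001, 0.0, 0.005, 0.0, 0.0, 0.0, 0]
[-0.002, 0.0, 0.004, 0.0, 0.0, 0.0, 0]
[-0.001, 0.0, 0.005, 0.0, 0.0, 0.0, 0]
-> [ 0.565 -0.104  0.037]
[0.0, 0.0, 0.003, 0.0, 0.0, 0.0, 0]
[-0.001, 0.0, 0.004, 0.0, 0.0, 0.0, 0]
[0.0, 0.0, 0.003, 0.0, 0.0, 0.0, 0]
-> [ 0.565 -0.105  0.027]
```

View pics/crop5.png

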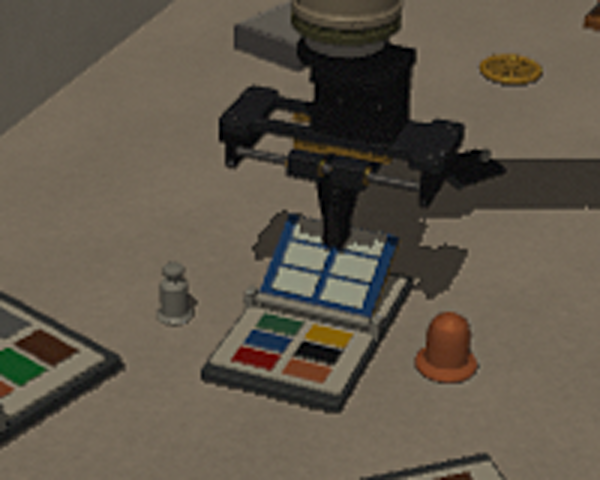

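The leaf is past upright and its blue back now leans over the -x page, with the fingertip on it at about crop (337,240). I'll press it down.

>>> drive_tool([
  [[-0.002,0,0.004,0,0,0,0],[-0.003,0,0.004,0,0,0,0],[-0.002,0,0.004,0,0,0,0],[-0.001,0,0.005,0,0,0,0],[-0.002,0,0.004,0,0,0,0],[-0.001,0,0.005,0,0,0,0],[0,0,0.003,0,0,0,0],[-0.001,0,0.004,0,0,0,0],[0,0,0.003,0,0,0,0],[0,0,0,0,0,0,0]],
])

```text
time: 9.65
ee_pos: [0.5654, -0.1043, 0.0274]
eef_rot: [0.697, 0.717, 0.0, -0.001]
ft_force: [-0.6, -1.0, 2.5]
width: 0.0002
grip_force: 1.6
```

>>> drive_tool([
  [[0,0,0.001,0,0,0,0],[0,0,0.001,0,0,0,0],[0,0,0,0,0,0,0]],
])

```text
time: 9.95
ee_pos: [0.5656, -0.1044, 0.027]
eef_rot: [0.697, 0.717, -0.0, -0.001]
ft_force: [-9.1, 0.8, 21.2]
width: 0.0005
grip_force: 10.5
```

The force rose sharply to 21 N at z = 27 mm, so the leaf is at its stop. I'll retract straight up and clear.

>>> drive_tool([
  [[0,0,-0.003,0,0,0,0],[0,0,-0.01,0,0,0,0],[0,0,-0.03,0,0,0,0],[0,0,-0.04,0,0,0,0],[0,0,-0.04,0,0,0,0],[-0.04,0,-0.03,0,0,0,0],[-0.045,0,-0.02,0,0,0,0],[-0.045,0,0,0,0,0,0],[-0.045,0,0,0,0,0,0],[-0.045,0,0,0,0,0,0]],
])

```text
time: 10.95
ee_pos: [0.5717, -0.3263, 0.1985]
eef_rot: [0.697, 0.717, 0.0, -0.001]
ft_force: [0.9, 1.1, 0.6]
width: 0.0001
grip_force: 0.0
```

```bash
python3 - <<'E'
from h import *
t=r.camera("top");s=r.camera("side")
a=cv2.resize(t[140:265,270:390],None,fx=3.3,fy=3.3,interpolation=cv2.INTER_CUBIC)
b=cv2.resize(s[160:250,265:398],None,fx=3,fy=3,interpolation=cv2.INTER_CUBIC)
c=np.zeros((420,800,3),np.uint8);c[:a.shape[0],:a.shape[1]]=a;c[:b.shape[0],400:400+b.shape[1]]=b
cv2.imwrite("pics/crop6.png",c[:,:,::-1])
S=r.read_state();print(S["time"],S["ee_pos"],S["ft_force"])
for n in("top","side"): print(n,[(np.round(d["at"],1),round(d["conf"],2)) for d in r.place_of(n,"leaf_edge")])
for th in(2.95,3.05,3.1416):
  W=np.r_[O+U*.085*np.cos(th),.024+.085*np.sin(th)];print(th,w2px("top",W),w2px("side",W))
E
```

```text
11.05 [ 0.56943223 -0.33263334  0.19701406] [ 0.41215097 -0.61772195 -1.54573601]
top [(array([210.2,  89.4]), 0.63), (array([365.9, 199.7]), 0.6), (array([186.7, 312. ]), 0.55)]
side [(array([409.1, 335.6]), 0.87), (array([346.2, 186.8]), 0.83), (array([161.9, 248.8]), 0.73)]
2.95 [[369.52390934 199.32468766]] [[345.70263036 180.23382877]]
3.05 [[369.66132301 199.53165836]] [[345.71732874 182.71873488]]
3.1416 [[369.48031143 199.71945669]] [[345.63826213 185.13399202]]
```

View pics/crop6.png

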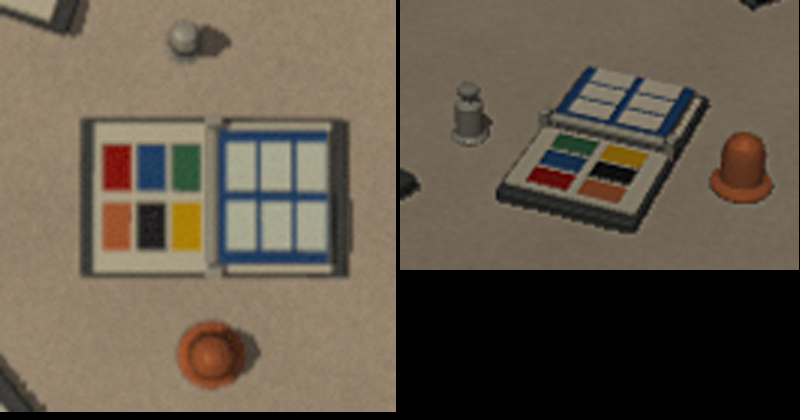

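The leaf lies flat: its edge in the side view is at row 186.8, against 185.1 predicted for pi. The stand is unmoved and the dome and lubricator are still standing in place.

```bash
python3 -c "
from bench import r
print(r.close_job())"
```

```text
the job is handed in; nothing more can be done
None
```

The leaf of the smallest stand is turned over its spine and pressed flat on the other page; the stand and the parts around it look unmoved, the arm ended clear at about 11 s of the 38 s, and the job is handed in.

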